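Take the left-hand spinner nut off the extractor fan

ROBOT

A 6-joint arm with a two-finger parallel gripper is mounted at the origin on the work surface. World frame = base frame: x ahead of the robot, y to its left, z up, the work surface at z = 0. Lengths are in m, angles in rad, forces in N, time in s.
With the tool pointing down it reaches from about 0.35 to 0.925 m from the base axis. Payload 6.4 kg.
Tool frame: the origin (TCP) lies midway between the tips of the shut fingers; the grasp point (between the pads) lies 19 mm behind it (ctrl.grasp_offset is the z of the grasp point in the tool frame, in m); z points along the fingers, y is the line along which they close (so a half turn about z gives the same grasp; the last joint's range is limited). The gripper opens to 85 mm and grips with 20 to 120 N. Pads are 22 mm wide; open, the fingers measure 114 mm over their backs; the gripper's body (76 mm by 85 mm) begins 54 mm behind the grasp point. The pads swing forward as they close: fully open they stand 13 mm farther back than shut.
Start: joints at [-1.374, 0.245, 1.558, -0, 1.339, -0.174], TCP at [0.236, -0.606, 0.231] pointing down, gripper open.
Joint ranges: [-3.13, 3.13], [-1.02, 2.26], [0.13, 2.54], [-0.95, 4.09], [0.21, 2.88], [-2.74, 2.74]. Speed limits (rad/s): [2.57, 2.57, 3.14, 3.14, 3.14, 3.14].

INTERFACE

Orientations are given as [roll, pitch, yaw] about the fixed x, y, z axes, in that order (R = Rz(yaw) Ry(pitch) Rx(roll)).
In Python, from cell import ctrl gives the robot as it stands. The module is installed in compiled form; this text tells all that it offers.
- The arm moves only by the shell command python3 -m handwheel 'ROWS' [FORCE]. ROWS is JSON, a list of rows, each a list of 3 entries, a list of its own where there are three numbers: the shift along the tool's x, y, z in units of 25 mm (1.0 is 25 mm), then the turn, a rotation vector about the tool's x, y, z in units of 6 degrees (1.0 is 6 degrees), then the opening, from -1 (shut) to 1 (fully open). In form: [[[x, y, z], [wx, wy, wz], grip], ...]. A call has exactly 8 rows; each row shifts and turns the commanded pose from where the row before left it, along the tool's axes as they then stand; what a row does not reach is not made up. A row lasts 1/10 s, in which the tool goes at most 50 mm and 8.59 degrees, less where a joint would pass 70% of its speed; a pose out of reach is approached as far as the arm can. A call is refused whole if a number of a shift passes 1 or a number of a turn 1, either way. A call with a gripper value outside its range is refused whole. The fingers move at their own pace and stop on an object; FORCE is the grip in N (left out, the last holds). Time passes only in rows, so rows that do not move let the fingers close, or fill a call up. It gives the time, the measured TCP pose, the force, the opening and the grip force at its end, in the units of the state.
- ctrl.observe(): the state, without advancing time (a new reading comes with each control period).
- ctrl.snapshot(name): name is "side" or "top"; returns a dict with "color" (480x640x3 uint8, red, green, blue), "fovy" (degrees; the focal length in pixels is half the picture's height over the tangent of half this angle, whatever the lens; pixels are square), "cx", "cy" (the principal point, pixels), "xyz" and "orientation" of the camera in the world. Camera axes: x right, y up, looking along -z (the intrinsics and any distortion apply to the point x, -y, -z); pixel columns grow to the right and rows downward; lengths in m; the calibration is good to about 2 mm. A picture is of the moment at which its call begins. There is no depth.
- ctrl.sign_off(): hands the job in; it is judged then, once.
The state is a dict: "time_s": time; "qpos": joint angles; "qd": joint speeds; "joint_torque": joint torques, N m; "eef_pos": TCP position; "tool_rot": TCP orientation; "force": force on the tool from outside, world axes, zero at the start; "wrist_torque": the same for the moment, N m; "opening": opening from 0.0 (shut) to 1.0 (fully open); "gripper_force": force on a finger pad.
Only numpy, scipy, OpenCV 4.12 (cv2) and the standard library are available. Lean on these libraries where they do the work, as an engineer would, in place of code of your own. Each camera call takes 0.05 s, during which the arm holds its last target. There are 200 camera calls.

TASK

The bench extractor fan lies face up with its guard off: unscrew the black six-sided spinner nut that holds its impeller (like most fan nuts it has a left-hand thread, and the impeller's lock has some slack, so it turns a little with the nut before it holds), without forcing the thread, and lift it off. Set the nut down, not dropped, inside the grey parts tray, standing open side down as it came off, and let go. Leave the fan and the other things on the bench alone.

Things in the scene. Friction and masses are not known exactly. Their poses are not given: they have to be found in the camera images.
- fan: Extractor fan frame, fixed to the bench, face up: grey, square, 170 x 170 mm, 45 mm high, open on top, with the impeller in the middle. Origin: on the fan's axis at bench level; z up along the axis.
- impeller: Seven-blade grey impeller in the fan; its hub is 62 mm across, flat face 50 mm above the bench; from it a steel threaded shaft end 29 mm across stands up 29 mm, hidden in the nut. It turns with the nut, stiffly, for 0.45 to 1.2 rad clockwise (unknown beforehand) until its lock pin stops it; only then does the nut unscrew. Origin: on the axis at bench level, z up.
- nut: Black hexagonal spinner nut, a closed cap open below, 44 mm across flats, 36 mm tall, about 60 g, on a thin springy black washer 51 mm across that pushes it up with a few N. Its underside starts 50 to 54 mm above the bench. Origin: centre of the underside, z to the closed top; the side faces look along its own x axis (0) and 60, 120, ... degrees.
- nut_top (a point): Centre of the nut's closed top. LEFT-hand thread: turned CLOCKWISE seen from above it rises on the shaft 24 mm a turn, is free after 2.9 to 3.8 rad of unscrewing and then lifts straight off, clear 30 mm above its start; it stays put when let go. The other way it jams. Play 2 mm up and down, 1 mm sideways; beyond it the thread is stiff and may not be loaded over 16 N.
- tray: Grey open plastic parts tray, fixed to the bench, 150 x 130 mm (x, y), 28 mm high, walls and floor 4 mm thick. Origin: centre of its underside, z up.
- driver: Bystander: screwdriver with a black handle lying on the bench.
- reel: Bystander: metal reel standing on end, 54 mm across, 40 mm high. Origin: centre of the underside.
- flux: Bystander: small amber bottle 40 mm across, 80 mm high. Origin: centre of the underside.
Not all that is in view belongs to the job. Of the things that look like the nut, the smaller one is meant.

How it is judged:
On the way:
1. the nut is off: lifted clear of the shaft top, touching the impeller no more (z of nut in the frame of fan above 0.081 m and contact force between nut and impeller below 0.1 N), for 0.1 s.
At the end, for the whole second after the job is handed in: The nut stands open side down (within 0.15 rad) on the floor of the tray (underside within 10 mm of the tray's underside, inside the walls), off the shaft, let go and at rest (x of nut in the frame of tray between -0.06 and 0.06 m and y of nut in the frame of tray between -0.05 and 0.05 m and z of nut in the frame of tray below 0.01 m and angle between nut's own z axis and vertical below 0.15 rad and linear speed of nut below 0.02 m/s and contact force between the fingers and nut below 0.1 N); the robot touches nothing.
It fails at once if the thread is forced: more than 16 N between the nut and the impeller with its shaft (contact force between nut and impeller above 16 N).
It fails at once if the gripper or arm strikes the fan or its impeller with more than 10 N (contact force between any of the fingers, the arm and fan above 10 N or contact force between any of the fingers, the arm and impeller above 10 N).
It fails at once if the nut is dropped or flung: faster than 0.5 m/s while not held (linear speed of nut above 0.5 m/s and contact force between the fingers and nut below 0.1 N).
It fails at once if a bystander is moved by more than 20 mm (distance of any of driver, reel, flux from where it was at the start of the episode above 0.02 m).
It also fails if it takes over 70 s, if anything falls off the work surface, if the arm or the gripper's body presses on something with over 40 N, if the wrist force passes 120 N, or if a joint passes its speed limit or range.

## Working session

There is one attempt and no reset: what is moved stays moved. The work goes in short steps, Python scripts to look and compute and a shell command to move; the robot and the scene stay as the last step left them, time stands still between calls to the robot, and variables do not carry over. Pictures are saved under pics/ and viewed, at most 10 in all, crops included, and the job is handed in when it is done.

```bash
mkdir -p pics; python3 - <<'E'
from cell import ctrl
import cv2
for n in ("side","top"):
    s=ctrl.snapshot(n); cv2.imwrite(f"pics/{n}0.png",s["color"][:,:,::-1])
    print(n,{k:v for k,v in s.items() if k!="color"})
print(ctrl.observe(),ctrl.grasp_offset)
E
```

```text
side {'fovy': 45.657175843593926, 'cx': 326.1430007804821, 'cy': 239.5320667016043, 'xyz': array([-0.05475091,  0.85643325,  0.73322163]), 'orientation': array([ 1.02039598,  0.02104952, -2.51372638])}
top {'fovy': 49.37306412356347, 'cx': 320.32386827394083, 'cy': 235.55928151341573, 'xyz': array([ 0.48354195, -0.02002727,  1.45170157]), 'orientation': array([ 0.08852798,  0.01242323, -1.58749687])}
{'time_s': 0.1, 'qpos': array([-1.37410840e+00,  2.45780927e-01,  1.55889805e+00, -1.66051735e-06,
        1.33871611e+00, -1.74092179e-01]), 'qd': array([ 0.00055616, -0.00231561, -0.00301681, -0.00081987,  0.00120101,
        0.00025104]), 'joint_torque': array([ 1.74218447e-03, -4.30673325e+01, -3.27126753e+01, -9.27398446e-05,
        2.83954018e-03, -2.65292641e-05]), 'eef_pos': array([ 0.23543166, -0.60531897,  0.23026386]), 'tool_rot': array([-3.13981718e+00, -3.10615974e-04,  3.70780209e-01]), 'force': array([0.06562439, 0.52319561, 0.00753148]), 'wrist_torque': array([-0.04721275,  0.01672608,  0.04593248]), 'gripper_force': 0.0, 'opening': 0.9943259998212279} -0.0187
```

View pics/top0.png

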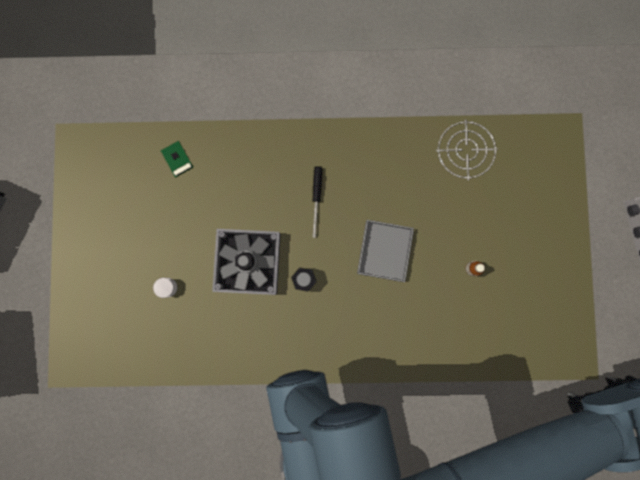

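View pics/side0.png

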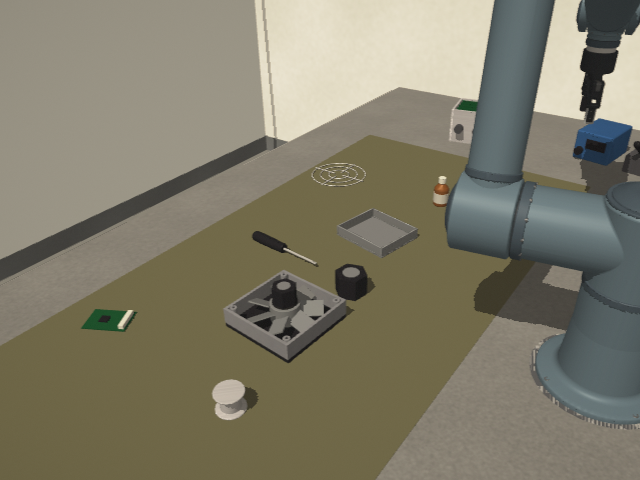

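Top view: nut near (245,261), fan around it, decoy larger nut at (304,279), tray at (387,250). Side view: nut at (284,292), tray at (377,232). Now I'll crop in for the exact nut edges.

```bash
cat > h.py <<'E'
import numpy as np, cv2
from cell import ctrl
from scipy.spatial.transform import Rotation as R
def snap(n,save=None):
    s=ctrl.snapshot(n)
    if save: cv2.imwrite(save,s["color"][:,:,::-1])
    s["f"]=240/np.tan(np.radians(s["fovy"])/2); s["R"]=R.from_euler("xyz",s["orientation"]).as_matrix(); return s
def ray(s,u,v):
    d=s["R"]@np.array([(u-s["cx"])/s["f"],-(v-s["cy"])/s["f"],-1]); return s["xyz"],d/np.linalg.norm(d)
def plane(s,u,v,z):
    o,d=ray(s,u,v); return o+d*(z-o[2])/d[2]
def proj(s,p):
    c=s["R"].T@(np.asarray(p)-s["xyz"]); return s["cx"]+s["f"]*c[0]/-c[2], s["cy"]-s["f"]*c[1]/-c[2]
def tri(s1,p1,s2,p2):
    o1,d1=ray(s1,*p1);o2,d2=ray(s2,*p2)
    t=np.linalg.lstsq(np.c_[d1,-d2],o2-o1,rcond=None)[0]; a=o1+t[0]*d1;b=o2+t[1]*d2
    return (a+b)/2,np.linalg.norm(a-b)
E
python3 - <<'E'
from h import *
t=snap("top");s=snap("side")
c=lambda s,x,y,w,h,k: cv2.resize(s["color"][y:y+h,x:x+w,::-1],None,fx=k,fy=k,interpolation=cv2.INTER_CUBIC)
a=c(t,205,220,80,80,5); b=c(s,245,265,80,80,5)
cv2.imwrite("pics/crop1.png",np.hstack([a,b]))
print(tri(t,(245,261),s,(284,286)))
for uv in [(217,230),(279.5,231),(278,294),(214.5,291.5)]: print("fan",plane(t,*uv,.045))
for uv in [(368.5,221.5),(414.5,227),(406.5,281),(359.5,273.5)]: print("tray",plane(t,*uv,.028))
E
```

```text
(array([0.54224295, 0.1937868 , 0.0859491 ]), np.float64(0.001465782688591723))
fan [0.62882446 0.27553531 0.045     ]
fan [0.62305567 0.10576818 0.045     ]
fan [0.45342658 0.11145323 0.045     ]
fan [0.46290516 0.28212785 0.045     ]
tray [ 0.64653005 -0.13714314  0.028     ]
tray [ 0.62911348 -0.26244523  0.028     ]
tray [ 0.48237277 -0.23600649  0.028     ]
tray [ 0.50480204 -0.10918118  0.028     ]
```

View pics/crop1.png

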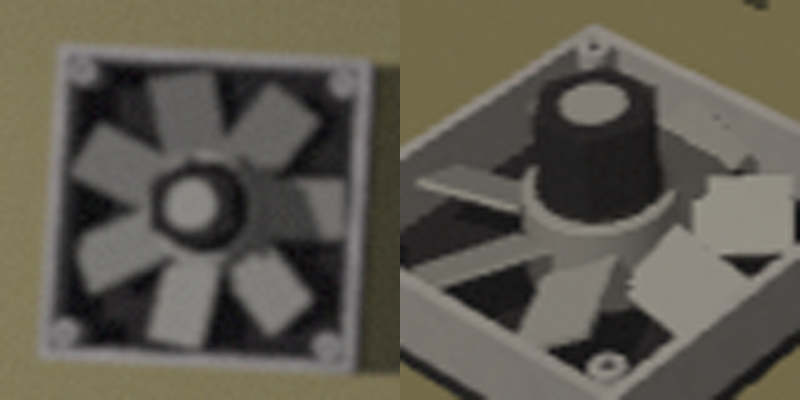

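```bash
python3 - <<'E'
from h import *
t=snap("top");s=snap("side")
def disc(s,x,y,w,h):
    g=cv2.resize(cv2.cvtColor(s["color"],cv2.COLOR_RGB2GRAY)[y:y+h,x:x+w],None,fx=8,fy=8,interpolation=cv2.INTER_CUBIC)
    m=(g>cv2.threshold(g,0,255,cv2.THRESH_OTSU)[0]).astype(np.uint8)
    n,l,st,c=cv2.connectedComponentsWithStats(m); k=l[h*4,w*4]
    c=c[k]; return (c[0]+.5)/8-.5+x,(c[1]+.5)/8-.5+y,st[k]
pt=disc(t,235,253,16,16); ps=disc(s,275,278,18,16); print(pt,ps)
P,e=tri(t,pt[:2],s,ps[:2]); print(P,e,plane(t,*pt[:2],.088),plane(s,*ps[:2],.088))
# enhanced crops with candidate hexes projected
def crop(s,x,y,w,h,k):
    im=cv2.resize(s["color"][y:y+h,x:x+w,::-1],None,fx=k,fy=k,interpolation=cv2.INTER_CUBIC)
    return np.clip(im.astype(float)*2.2,0,255).astype(np.uint8)
cv2.imwrite("pics/crop2.png",np.hstack([crop(t,230,246,30,40,13),crop(s,269,275,30,40,13)]))
E
```

```text
(np.float64(242.7201096809282), np.float64(260.43149474256705), array([  24,   21,   84,   84, 5516], dtype=int32)) (np.float64(283.16624826869804), np.float64(285.233920533241), array([  13,   28,  113,   68, 5776], dtype=int32))
[0.54240157 0.19809403 0.09044908] 0.0016244463852432567 [0.5431588 0.1989858 0.088    ] [0.54393051 0.19521089 0.088     ]
```

View pics/crop2.png

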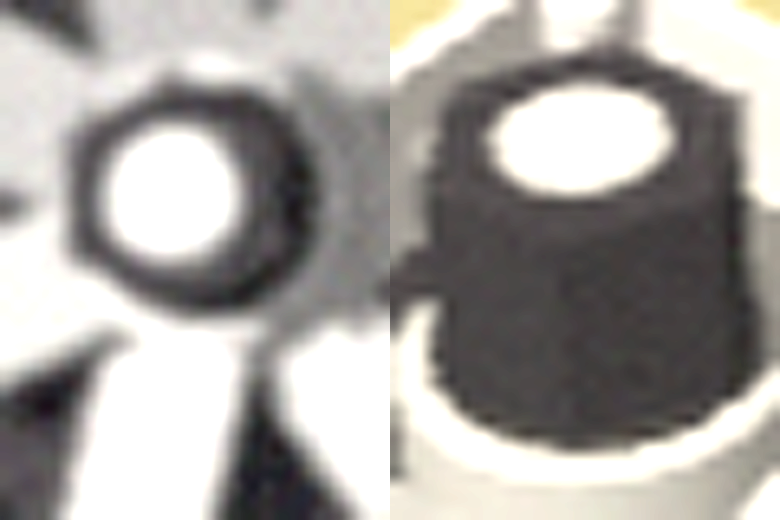

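Crop: in the top view a flat spans (75,125)–(75,245) in crop pixels. In the side view the top corners are near (450,100), (610,50), (740,98), (727,205), (570,245) and (440,190).

```bash
python3 - <<'E'
from h import *
t=snap("top");s=snap("side")
sd=[(452,98),(612,50),(740,98),(727,200),(572,245),(438,190)]
tp=[(75,122),(75,248),(180,80),(170,305)]
f=lambda p,x0,x,y:((p[0]-x0+.5)/13-.5+x,(p[1]+.5)/13-.5+y)
S=np.array([plane(s,*f(p,390,269,275),.088) for p in sd]);T=np.array([plane(t,*f(p,0,230,246),.088) for p in tp])
for n,Q,c in(("s",S,S.mean(0)),("t",T,np.array([.543,.199,0]))):
    d=Q-c; print(n,c,np.c_[np.hypot(d[:,0],d[:,1])*1e3,np.degrees(np.arctan2(d[:,1],d[:,0]))%60,np.degrees(np.arctan2(d[:,1],d[:,0]))].round(1))
d=T[0]-T[1];print("left edge dir",np.degrees(np.arctan2(d[1],d[0])))
for y in (.4,):print(np.array(proj(s,[.542,.196,.088])))
E
```

```text
s [0.54160376 0.19569597 0.088     ] [[  24.9    5.4    5.4]
 [  24.3    1.9  -58.1]
 [  24.4    3.8 -116.2]
 [  25.1    2.2 -177.8]
 [  24.2    3.3  123.3]
 [  24.     1.4   61.4]]
t [0.543 0.199 0.   ] [[ 24.5  52.4  52.4]
 [ 22.1  58.2 118.2]
 [ 23.1  55.4  -4.6]
 [ 22.2  59.1 179.1]]
left edge dir -0.13036479608505502
[283.67951603 285.77106018]
```

```bash
A='x'
python3 -m handwheel '[[[0.72,-0.79,0],[0,0,0],1],[[0.72,-0.79,0],[0,0,0],1],[[0.72,-0.79,0],[0,0,0],1],[[0.72,-0.79,0],[0,0,0],1],[[0.72,-0.79,0],[0,0,0],1],[[0.72,-0.79,0],[0,0,0],1],[[0.72,-0.79,0],[0,0,0],1],[[0.72,-0.79,0],[0,0,0],1]]' 20
python3 -m handwheel '[[[0.72,-0.79,0],[0,0,0],1],[[0.72,-0.79,0],[0,0,0],1],[[0.72,-0.79,0],[0,0,0],1],[[0.72,-0.79,0],[0,0,0],1],[[0.72,-0.79,0],[0,0,0],1],[[0.72,-0.79,0],[0,0,0],1],[[0.72,-0.79,0],[0,0,0],1],[[0.72,-0.79,0],[0,0,0],1]]'
```

```text
time_s: 1.2
eef_pos: [0.3128, -0.4054, 0.2314]
tool_rot: [3.141, -0.0, 0.371]
force: [0.4, 0.6, 0.7]
opening: 1.001
gripper_force: 0.0
time_s: 2.0
eef_pos: [0.3897, -0.2059, 0.2315]
tool_rot: [3.141, -0.0, 0.371]
force: [0.5, -1.2, 0.2]
opening: 0.999
gripper_force: 0.0
```

```bash
python3 -m handwheel '[[[0.72,-0.79,0],[0,0,0],1],[[0.72,-0.79,0],[0,0,0],1],[[0.72,-0.79,0],[0,0,0],1],[[0.72,-0.79,0],[0,0,0],1],[[0.72,-0.79,0],[0,0,0],1],[[0.72,-0.79,0],[0,0,0],1],[[0.72,-0.79,0],[0,0,0],1],[[0.72,-0.79,0],[0,0,0],1]]' | head -2
python3 -m handwheel '[[[0.72,-0.79,0],[0,0,0],1],[[0.72,-0.79,0],[0,0,0],1],[[0.72,-0.79,0],[0,0,0],1],[[0.72,-0.79,0],[0,0,0],1],[[0.72,-0.79,0],[0,0,0],1],[[0.72,-0.79,0],[0,0,0],1],[[0.72,-0.79,0],[0,0,0],1],[[0.72,-0.79,0],[0,0,0],1]]' | head -2
for i in 1 2 3 4; do python3 -m handwheel '[[[0,0,0],[0,0,-0.83],1],[[0,0,0],[0,0,-0.83],1],[[0,0,0],[0,0,-0.83],1],[[0,0,0],[0,0,-0.83],1],[[0,0,0],[0,0,-0.83],1],[[0,0,0],[0,0,-0.83],1],[[0,0,0],[0,0,-0.83],1],[[0,0,0],[0,0,-0.83],1]]' | head -3; done
python3 -c "
from cell import ctrl; print(ctrl.observe()['qpos'])"
```

```text
time_s: 2.8
eef_pos: [0.4667, -0.0064, 0.2315]
time_s: 3.6
eef_pos: [0.5437, 0.1931, 0.2314]
time_s: 4.4
eef_pos: [0.5434, 0.1919, 0.2314]
tool_rot: [3.142, -0.0, 1.07]
time_s: 5.2
eef_pos: [0.5434, 0.1919, 0.2314]
tool_rot: [3.141, -0.0, 1.765]
time_s: 6.0
eef_pos: [0.5434, 0.1919, 0.2314]
tool_rot: [3.142, 0.0, 2.46]
time_s: 6.8
eef_pos: [0.5434, 0.1919, 0.2314]
tool_rot: [3.142, 0.0, -3.127]
[ 1.42855413e-01  7.40620285e-02  1.74991379e+00 -1.72915395e-05
  1.31747256e+00 -1.44203982e+00]
```

```bash
python3 -m handwheel '[[[0.06,0.16,0.6],[0,0,0],1],[[0,0,0.7],[0,0,0],1],[[0,0,0.7],[0,0,0],1],[[0,0,0.7],[0,0,0],1],[[0,0,0.7],[0,0,0],1],[[0,0,0.7],[0,0,0],1],[[0,0,0.6],[0,0,0],1],[[0,0,0],[0,0,0],1]]'
python3 - <<'E'
from h import *
t=snap("top");s=snap("side")
c=lambda s,x,y,w,h,k: cv2.resize(s["color"][y:y+h,x:x+w,::-1],None,fx=k,fy=k,interpolation=cv2.INTER_CUBIC)
cv2.imwrite("pics/crop3.png",np.clip(np.hstack([c(t,205,220,80,80,5),c(s,240,235,80,80,5)])*1.6,0,255).astype(np.uint8))
E
```

```text
time_s: 7.6
eef_pos: [0.5396, 0.1957, 0.1105]
tool_rot: [-3.141, -0.006, -3.132]
force: [-1.2, 0.4, -1.2]
opening: 1.001
gripper_force: 0.0
```

View pics/crop3.png

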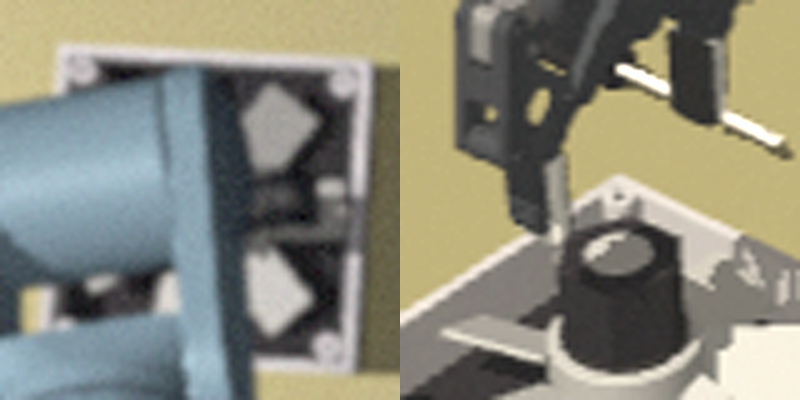

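The two fingers straddle the nut in the side view (finger tips at about (540,235) and (700,115) in the crop, nut between). I'll descend.

```bash
python3 -m handwheel '[[[0,0,0],[0,0,0],1],[[0,0,0.5],[0,0,0],1],[[0,0,0.5],[0,0,0],1],[[0,0,0.5],[0,0,0],1],[[0,0,0.5],[0,0,0],1],[[0,0,0.2],[0,0,0],1],[[0,0,0],[0,0,0],1],[[0,0,0],[0,0,0],1]]'
```

```text
time_s: 8.5
eef_pos: [0.5421, 0.196, 0.0589]
tool_rot: [3.142, 0.0, -3.131]
force: [0.2, -0.4, 0.6]
opening: 0.999
gripper_force: 0.0
```

```bash
python3 -m handwheel '[[[0,0,0.16],[0,0,0],1],[[0,0,0],[0,0,0],0.6],[[0,0,0],[0,0,0],0.4],[[0,0,0],[0,0,0],0.3],[[0,0,0],[0,0,0],0.25],[[0,0,0],[0,0,0],0.2],[[0,0,0],[0,0,0],0.15],[[0,0,0],[0,0,0],0.12]]' 20
python3 -m handwheel '[[[0,0,0],[0,0,0],0.1],[[0,0,0],[0,0,0],0.09],[[0,0,0],[0,0,0],0.08],[[0,0,0],[0,0,0],0.07],[[0,0,0],[0,0,0],0.06],[[0,0,0],[0,0,0],0.05],[[0,0,0],[0,0,0],0.04],[[0,0,0],[0,0,0],0.04]]'
```

```text
time_s: 9.3
eef_pos: [0.542, 0.1962, 0.055]
tool_rot: [3.141, 0.0, -3.131]
force: [-0.2, 1.7, 0.6]
opening: 0.561
gripper_force: 0.6
time_s: 10.1
eef_pos: [0.542, 0.1968, 0.0552]
tool_rot: [3.14, 0.001, -3.131]
force: [-0.6, 6.1, 3.3]
opening: 0.521
gripper_force: 3.2
```

```bash
python3 -m handwheel '[[[0,0.06,0],[0,0,0],0.12],[[0,0,0],[0,0,0],0.12],[[0,0,0],[0,0,0],0.1],[[0,0,0],[0,0,0],0.08],[[0,0,0],[0,0,0],0.06],[[0,0,0],[0,0,0],0.04],[[0,0,0],[0,0,0],0.02],[[0,0,0],[0,0,0],0.0]]'
```

```text
time_s: 10.9
eef_pos: [0.5418, 0.1973, 0.0548]
tool_rot: [-3.141, -0.0, -3.131]
force: [-0.1, -0.4, 1.4]
opening: 0.51
gripper_force: 22.3
```

```bash
python3 -m handwheel '[[[0,0,0],[0,0,0],0.9],[[0,0,0],[0,0,0],0.9],[[0,0,0],[0,0,0],0.9],[[0,0,0],[0,0,-0.8],0.9],[[0,0,0],[0,0,-0.8],0.9],[[0,0,0],[0,0,-0.8],0.9],[[0,0,0],[0,0,-0.8],0.9],[[0,0,0],[0,0,-0.8],0.9]]'
python3 -m handwheel '[[[0,0,0],[0,0,-0.8],0.9],[[0,0,0],[0,0,-0.8],0.9],[[0,0,0],[0,0,-0.8],0.9],[[0,0,0],[0,0,-0.8],0.9],[[0,0,0],[0,0,-0.8],0.9],[[0,0,0],[0,0,-0.8],0.9],[[0,0,0],[0,0,-0.8],0.9],[[0,0,0],[0,0,0],0.6]]'
python3 -m handwheel '[[[0,0,0],[0,0,-0.4],0.4],[[0,0,0],[0,0,0],0.3],[[0,0,0],[0,0,0],0.25],[[0,0,0],[0,0,0],0.2],[[0,0,0],[0,0,0],0.17],[[0,0,0],[0,0,0],0.14],[[0,0,0],[0,0,0],0.11],[[0,0,0],[0,0,0],0.08]]'
```

```text
time_s: 11.7
eef_pos: [0.5418, 0.1975, 0.0548]
tool_rot: [3.142, 0.0, -2.709]
force: [-0.0, -0.2, 0.2]
opening: 0.949
gripper_force: 0.0
time_s: 12.5
eef_pos: [0.5418, 0.1975, 0.0548]
tool_rot: [3.142, 0.0, -2.126]
force: [-0.4, 0.5, 0.6]
opening: 0.81
gripper_force: 0.0
time_s: 13.3
eef_pos: [0.542, 0.1974, 0.0549]
tool_rot: [-3.141, 0.0, -2.084]
force: [1.4, 0.1, 0.4]
opening: 0.538
gripper_force: 0.2
```

```bash
python3 -m handwheel '[[[0,0,0],[0,0,0],0.07],[[0,0,0],[0,0,0],0.06],[[0,0,0],[0,0,0],0.05],[[0,0,0],[0,0,0],0.04],[[0,0,0],[0,0,0],0.02],[[0,0,0],[0,0,0],0.0],[[0,0,0],[0,0,0],-0.05],[[0,0,0],[0,0,0],-0.05]]'
python3 -c "
from cell import ctrl; o=ctrl.observe();print(o['qpos'][5],o['wrist_torque'],o['force'])"
```

```text
time_s: 14.1
eef_pos: [0.5421, 0.1974, 0.055]
tool_rot: [-3.141, 0.0, -2.084]
force: [2.4, -0.4, 2.2]
opening: 0.514
gripper_force: 22.4
-2.4756792942932093 [-0.09211112 -0.30350398  0.05687286] [ 2.40554873 -0.35442004  2.22831568]
```

```bash
python3 -m handwheel '[[[-0.01,-0.015,0],[0,0,0],-0.2],[[0,0,0],[0,0,0],-0.2],[[0,0,0],[0,0,0.4],-0.2],[[0,0,0],[0,0,0.4],-0.2],[[0,0,0],[0,0,0.4],-0.2],[[0,0,0],[0,0,0.4],-0.2],[[0,0,0],[0,0,0.4],-0.2],[[0,0,0],[0,0,0],-0.2]]' 45
cat > o.py <<'E'
from cell import ctrl
o=ctrl.observe();print("q6 %.3f"%o['qpos'][5],"tq",o['wrist_torque'].round(2))
E
python3 o.py
```

```text
time_s: 14.9
eef_pos: [0.542, 0.1978, 0.0548]
tool_rot: [3.141, -0.0, -2.293]
force: [-0.2, 1.2, 3.5]
opening: 0.508
gripper_force: 50.9
q6 -2.266 tq [ 0.17  0.01 -0.08]
```

```bash
python3 -m handwheel '[[[0,0,0],[0,0,0.4],-0.2],[[0,0,0],[0,0,0.4],-0.2],[[0,0,0],[0,0,0.4],-0.2],[[0,0,0],[0,0,0.4],-0.2],[[0,0,0],[0,0,0.4],-0.2],[[0,0,0],[0,0,0.4],-0.2],[[0,0,0],[0,0,0.4],-0.2],[[0,0,0],[0,0,0.4],-0.2]]'
python3 o.py
```

```text
time_s: 15.7
eef_pos: [0.5419, 0.198, 0.0548]
tool_rot: [3.14, -0.0, -2.629]
force: [-0.6, 1.5, 3.9]
opening: 0.507
gripper_force: 50.9
q6 -1.931 tq [0.29 0.02 0.05]
```

```bash
python3 -m handwheel '[[[0,0,0],[0,0,0.3],-0.2],[[0,0,0],[0,0,0.3],-0.2],[[0,0,0],[0,0,0.3],-0.2],[[0,0,0],[0,0,0.3],-0.2],[[0,0,0],[0,0,0.3],-0.2],[[0,0,0],[0,0,0.3],-0.2],[[0,0,0],[0,0,0.3],-0.2],[[0,0,0],[0,0,0.3],-0.2]]'
python3 o.py
```

```text
time_s: 16.5
eef_pos: [0.5419, 0.198, 0.0547]
tool_rot: [3.14, -0.001, -2.88]
force: [-0.2, 1.9, 3.6]
opening: 0.508
gripper_force: 50.9
q6 -1.680 tq [0.4  0.06 0.11]
```

```bash
python3 -m handwheel '[[[0,0,0],[0,0,0.3],-0.2],[[0,0,0],[0,0,0.3],-0.2],[[0,0,0],[0,0,0.3],-0.2],[[0,0,0],[0,0,0.3],-0.2],[[0,0,0],[0,0,0.3],-0.2],[[0,0,0],[0,0,0.3],-0.2],[[0,0,0],[0,0,0.3],-0.2],[[0,0,0],[0,0,0.3],-0.2]]'
python3 o.py; python3 - <<'E'
from h import *
s=snap("side","pics/s4.png")
c=lambda s,x,y,w,h,k: cv2.resize(s["color"][y:y+h,x:x+w,::-1],None,fx=k,fy=k,interpolation=cv2.INTER_CUBIC)
cv2.imwrite("pics/crop4.png",np.clip(c(s,220,255,140,105,5)*1.6,0,255).astype(np.uint8))
E
```

```text
time_s: 17.3
eef_pos: [0.5419, 0.198, 0.0548]
tool_rot: [3.141, -0.001, -3.131]
force: [-0.5, 1.4, 3.1]
opening: 0.509
gripper_force: 50.9
q6 -1.428 tq [0.37 0.03 0.01]
```

View pics/crop4.png

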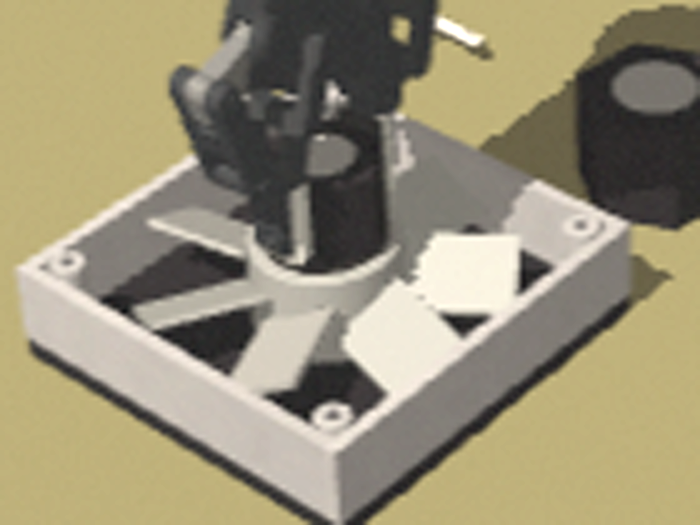

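The side crop shows the fingers on the nut's flats and the blades near their original places (blade corner at (430,232), originally (435,225)), so the impeller has turned about one blade pitch (0.898 rad). I'll measure its angle by polar correlation over the visible sector.

```bash
cat > imp.py <<'E'
from h import *
import sys
from scipy.ndimage import map_coordinates
s=snap("side",sys.argv[1])
th=np.radians(np.arange(60,290,.5)); rs=np.arange(.042,.062,.002)
def prof(im):
    g=cv2.cvtColor(im,cv2.COLOR_BGR2GRAY).astype(float)
    return np.array([map_coordinates(g,np.array([proj(s,[.542+r*np.cos(a),.1975+r*np.sin(a),.042])[::-1] for a in th]).T,order=1) for r in rs]).mean(0)
p=prof(cv2.imread(sys.argv[1]))
for ref in sys.argv[2:]:
    q=prof(cv2.imread(ref)); sc=[]
    n=len(th); a0,a1=100,n-100   # sector of p used, shifted in q (cw turn: p(a)=q(a+d))
    for d in range(-60,100): 
        sc.append((np.corrcoef(p[a0:a1],q[a0+d:a1+d])[0,1] ,np.radians(d*.5)))
    sc.sort(reverse=True); print(ref,"cw shift rad, corr:",[(round(d,3),round(c,3)) for c,d in sc[:4]], "(mod 0.898)")
E
python3 imp.py pics/s4b.png pics/side0.png
python3 -m handwheel '[[[0,0,0],[0,0,0.2],-0.2],[[0,0,0],[0,0,0.2],-0.2],[[0,0,0],[0,0,0.2],-0.2],[[0,0,0],[0,0,0.2],-0.2],[[0,0,0],[0,0,0.2],-0.2],[[0,0,0],[0,0,0.2],-0.2],[[0,0,0],[0,0,0.2],-0.2],[[0,0,0],[0,0,0.2],-0.2]]'
python3 o.py;python3 imp.py pics/s5.png pics/side0.png pics/s4.png
```

```text
pics/side0.png cw shift rad, corr: [(np.float64(0.087), np.float64(0.989)), (np.float64(0.079), np.float64(0.989)), (np.float64(0.096), np.float64(0.984)), (np.float64(0.07), np.float64(0.984))] (mod 0.898)
time_s: 18.2
eef_pos: [0.5422, 0.1975, 0.0548]
tool_rot: [3.142, -0.0, 2.983]
force: [-0.7, 2.6, 2.9]
opening: 0.504
gripper_force: 51.0
q6 -1.259 tq [0.23 0.08 0.09]
pics/side0.png cw shift rad, corr: [(np.float64(0.079), np.float64(0.988)), (np.float64(0.087), np.float64(0.986)), (np.float64(0.07), np.float64(0.985)), (np.float64(0.096), np.float64(0.979))] (mod 0.898)
pics/s4.png cw shift rad, corr: [(np.float64(0.0), np.float64(0.999)), (np.float64(-0.009), np.float64(0.997)), (np.float64(0.009), np.float64(0.995)), (np.float64(-0.017), np.float64(0.991))] (mod 0.898)
```

Impeller has locked (no shift with the last 0.17 rad), lock at q6 ≈ -1.495. Next I unscrew while following the pitch (1.6 mm per 24°), monitoring force.

```bash
python3 -m handwheel '[[[0,0,-0.012],[0,0,0.5],-0.2],[[0,0,-0.012],[0,0,0.5],-0.2],[[0,0,-0.012],[0,0,0.5],-0.2],[[0,0,-0.012],[0,0,0.5],-0.2],[[0,0,-0.012],[0,0,0.5],-0.2],[[0,0,-0.012],[0,0,0.5],-0.2],[[0,0,-0.012],[0,0,0.5],-0.2],[[0,0,-0.012],[0,0,0.5],-0.2]]'
python3 o.py
```

```text
time_s: 19.05
eef_pos: [0.5419, 0.1981, 0.0567]
tool_rot: [3.141, -0.001, 2.563]
force: [0.9, 3.8, -0.4]
opening: 0.506
gripper_force: 50.7
q6 -0.840 tq [ 0.72 -0.1   0.05]
```

```bash
python3 -m handwheel '[[[0.009,0.013,-0.008],[0,0,0.5],-0.2],[[0,0,-0.008],[0,0,0.5],-0.2],[[0,0,-0.008],[0,0,0.5],-0.2],[[0,0,-0.008],[0,0,0.5],-0.2],[[0,0,-0.008],[0,0,0.5],-0.2],[[0,0,-0.008],[0,0,0.5],-0.2],[[0,0,-0.008],[0,0,0.5],-0.2],[[0,0,-0.008],[0,0,0.5],-0.2]]'
python3 o.py
```

```text
time_s: 19.85
eef_pos: [0.5423, 0.1984, 0.0582]
tool_rot: [3.14, -0.001, 2.144]
force: [1.0, 3.9, -0.8]
opening: 0.51
gripper_force: 50.5
q6 -0.420 tq [ 0.59 -0.34 -0.03]
```

```bash
python3 -m handwheel '[[[0.015,0.015,-0.008],[0,0,0.5],-0.2],[[0,0,-0.008],[0,0,0.5],-0.2],[[0,0,-0.008],[0,0,0.5],-0.2],[[0,0,-0.008],[0,0,0.5],-0.2],[[0,0,-0.008],[0,0,0.5],-0.2],[[0,0,-0.008],[0,0,0.5],-0.2],[[0,0,-0.008],[0,0,0.5],-0.2],[[0,0,-0.008],[0,0,0.5],-0.2]]'
python3 o.py
```

```text
time_s: 20.65
eef_pos: [0.5425, 0.1986, 0.0598]
tool_rot: [3.141, -0.001, 1.725]
force: [2.5, 2.2, -1.8]
opening: 0.507
gripper_force: 50.5
q6 -0.000 tq [ 0.44 -0.34  0.03]
```

```bash
python3 -m handwheel '[[[0.01,0.014,-0.006],[0,0,0.5],-0.2],[[0,0,-0.007],[0,0,0.5],-0.2],[[0,0,-0.007],[0,0,0.5],-0.2],[[0,0,-0.007],[0,0,0.5],-0.2],[[0,0,-0.007],[0,0,0.5],-0.2],[[0,0,-0.007],[0,0,0.5],-0.2],[[0,0,-0.007],[0,0,0.5],-0.2],[[0,0,-0.007],[0,0,0.5],-0.2]]'
python3 o.py
```

```text
time_s: 21.45
eef_pos: [0.5426, 0.199, 0.0611]
tool_rot: [3.141, -0.001, 1.306]
force: [1.9, 3.8, -0.7]
opening: 0.508
gripper_force: 50.5
q6 0.419 tq [ 0.55 -0.32 -0.  ]
```

```bash
python3 -m handwheel '[[[0.017,0.004,-0.008],[0,0,0.5],-0.2],[[0,0,-0.008],[0,0,0.5],-0.2],[[0,0,-0.008],[0,0,0.5],-0.2],[[0,0,-0.008],[0,0,0.5],-0.2],[[0,0,-0.008],[0,0,0.5],-0.2],[[0,0,-0.008],[0,0,0.5],-0.2],[[0,0,-0.008],[0,0,0.5],-0.2],[[0,0,-0.008],[0,0,0.5],-0.2]]'
python3 o.py
```

```text
time_s: 22.25
eef_pos: [0.543, 0.1993, 0.0628]
tool_rot: [3.141, -0.001, 0.887]
force: [1.1, 2.3, -1.0]
opening: 0.506
gripper_force: 50.5
q6 0.839 tq [ 0.44 -0.39  0.07]
```

```bash
python3 -m handwheel '[[[0.008,0,-0.008],[0,0,0.5],-0.2],[[0,0,-0.008],[0,0,0.5],-0.2],[[0,0,-0.008],[0,0,0.5],-0.2],[[0,0,-0.008],[0,0,0.5],-0.2],[[0,0,-0.008],[0,0,0.5],-0.2],[[0,0,-0.008],[0,0,0.5],-0.2],[[0,0,-0.008],[0,0,0.5],-0.2],[[0,0,-0.008],[0,0,0.5],-0.2]]'
python3 o.py
```

```text
time_s: 23.05
eef_pos: [0.5434, 0.1991, 0.0645]
tool_rot: [3.141, -0.001, 0.469]
force: [2.2, 1.5, -1.0]
opening: 0.507
gripper_force: 50.5
q6 1.258 tq [ 0.25 -0.47  0.05]
```

```bash
python3 -m handwheel '[[[0,0,-0.008],[0,0,0.5],-0.2],[[0,0,-0.008],[0,0,0.5],-0.2],[[0,0,-0.008],[0,0,0.5],-0.2],[[0,0,-0.008],[0,0,0.5],-0.2],[[0,0,-0.008],[0,0,0.5],-0.2],[[0,0,-0.008],[0,0,0.5],-0.2],[[0,0,-0.008],[0,0,0.5],-0.2],[[0,0,-0.008],[0,0,0.5],-0.2]]'
python3 o.py
```

```text
time_s: 23.85
eef_pos: [0.5434, 0.1988, 0.0661]
tool_rot: [3.141, -0.001, 0.05]
force: [3.4, -0.3, -1.2]
opening: 0.506
gripper_force: 50.5
q6 1.677 tq [-0.01 -0.5  -0.01]
```

```bash
python3 -m handwheel '[[[0.016,0,-0.008],[0,0,0.5],-0.2],[[0,0,-0.008],[0,0,0.5],-0.2],[[0,0,-0.008],[0,0,0.5],-0.2],[[0,0,-0.008],[0,0,0.5],-0.2],[[0,0,-0.008],[0,0,0.5],-0.2],[[0,0,-0.008],[0,0,0.5],-0.2],[[0,0,-0.008],[0,0,0.5],-0.2],[[0,0,-0.008],[0,0,0.5],-0.2]]'
python3 o.py
```

```text
time_s: 24.65
eef_pos: [0.5434, 0.1988, 0.0674]
tool_rot: [3.141, -0.0, -0.369]
force: [2.1, 0.0, -0.4]
opening: 0.506
gripper_force: 50.5
q6 2.095 tq [-0.04 -0.31  0.03]
```

```bash
python3 -m handwheel '[[[0,0,-0.008],[0,0,0.5],-0.2],[[0,0,-0.008],[0,0,0.5],-0.2],[[0,0,-0.008],[0,0,0.5],-0.2],[[0,0,-0.008],[0,0,0.5],-0.2],[[0,0,-0.008],[0,0,0.5],-0.2],[[0,0,-0.008],[0,0,0.5],-0.2],[[0,0,-0.008],[0,0,0.5],-0.2],[[0,0,-0.008],[0,0,0.4],-0.2]]'
python3 o.py
```

```text
time_s: 25.45
eef_pos: [0.5435, 0.1988, 0.0691]
tool_rot: [3.141, -0.001, -0.777]
force: [2.4, 0.2, -0.9]
opening: 0.508
gripper_force: 50.5
q6 2.504 tq [ 0.05 -0.38  0.01]
```

```bash
python3 -m handwheel '[[[0,0,-0.01],[0,0,0],-0.2],[[0,0,-0.01],[0,0,0],-0.2],[[0,0,-0.01],[0,0,0],-0.2],[[0,0,-0.01],[0,0,0],-0.2],[[0,0,-0.01],[0,0,0],-0.2],[[0,0,-0.01],[0,0,0],-0.2],[[0,0,-0.01],[0,0,0],-0.2],[[0,0,0],[0,0,0],-0.2]]'
python3 o.py
```

```text
time_s: 26.25
eef_pos: [0.5434, 0.199, 0.0715]
tool_rot: [3.141, -0.0, -0.775]
force: [2.9, -2.1, -2.6]
opening: 0.507
gripper_force: 50.3
q6 2.501 tq [-0.52 -0.41 -0.02]
```

```bash
python3 -m handwheel '[[[0,0,-0.01],[0,0,0],-0.2],[[0,0,-0.01],[0,0,0],-0.2],[[0,0,-0.01],[0,0,0],-0.2],[[0,0,-0.01],[0,0,0],-0.2],[[0,0,0],[0,0,0],-0.2],[[0,0,0],[0,0,0],-0.2],[[0,0,0],[0,0,0],-0.2],[[0,0,0],[0,0,0],-0.2]]'
python3 o.py
```

```text
time_s: 27.05
eef_pos: [0.5434, 0.1991, 0.0725]
tool_rot: [3.141, -0.0, -0.775]
force: [2.0, -3.4, -3.2]
opening: 0.506
gripper_force: 50.3
q6 2.501 tq [-0.65 -0.38 -0.04]
```

```bash
python3 -m handwheel '[[[0.02,0.009,0],[0,0,0],-0.2],[[0,0,-0.01],[0,0,0],-0.2],[[0,0,-0.01],[0,0,0],-0.2],[[0,0,-0.01],[0,0,0],-0.2],[[0,0,-0.01],[0,0,0],-0.2],[[0,0,-0.01],[0,0,0],-0.2],[[0,0,-0.01],[0,0,0],-0.2],[[0,0,-0.01],[0,0,0],-0.2]]'
python3 o.py
```

```text
time_s: 27.85
eef_pos: [0.5435, 0.1989, 0.0743]
tool_rot: [-3.142, 0.0, -0.775]
force: [0.9, -1.3, -0.9]
opening: 0.51
gripper_force: 50.3
q6 2.500 tq [-0.11 -0.07 -0.04]
```

```bash
python3 -m handwheel '[[[0,0,-0.06],[0,0,0],-0.2],[[0,0,-0.06],[0,0,0],-0.2],[[0,0,-0.06],[0,0,0],-0.2],[[0,0,-0.06],[0,0,0],-0.2],[[0,0,-0.06],[0,0,0],-0.2],[[0,0,-0.06],[0,0,0],-0.2],[[0,0,-0.06],[0,0,0],-0.2],[[0,0,-0.06],[0,0,0],-0.2]]'
python3 o.py
python3 -m handwheel '[[[0,0,-0.1],[0,0,0],-0.2],[[0,0,-0.15],[0,0,0],-0.2],[[0,0,-0.3],[0,0,0],-0.2],[[0,0,-0.6],[0,0,0],-0.2],[[0,0,-0.8],[0,0,0],-0.2],[[0,0,-0.8],[0,0,0],-0.2],[[0,0,-0.6],[0,0,0],-0.2],[[0,0,-0.2],[0,0,0],-0.2]]'
python3 o.py
```

```text
time_s: 28.65
eef_pos: [0.5436, 0.1987, 0.0864]
tool_rot: [-3.142, -0.0, -0.775]
force: [0.2, -0.4, -0.2]
opening: 0.508
gripper_force: 50.3
q6 2.500 tq [ 0.03  0.02 -0.02]
time_s: 29.45
eef_pos: [0.5449, 0.1989, 0.1781]
tool_rot: [-3.138, -0.003, -0.775]
force: [0.3, -0.6, -1.8]
opening: 0.51
gripper_force: 50.3
q6 2.500 tq [-0.04  0.01  0.02]
```

```bash
python3 -m handwheel '[[[0.2,0.2,0],[0,0,0],-0.2],[[0.5,0.5,0],[0,0,0],-0.2],[[0.8,0.7,0],[0,0,0],-0.2],[[0.8,0.7,0],[0,0,0],-0.2],[[0.8,0.7,0],[0,0,0],-0.2],[[0.8,0.7,0],[0,0,0],-0.2],[[0.8,0.7,0],[0,0,0],-0.2],[[0.8,0.7,0],[0,0,0],-0.2]]'
python3 -m handwheel '[[[0.8,0.7,0],[0,0,0],-0.2],[[0.8,0.7,0],[0,0,0],-0.2],[[0.8,0.7,0],[0,0,0],-0.2],[[0.8,0.7,0],[0,0,0],-0.2],[[0.8,0.7,0],[0,0,0],-0.2],[[0.8,0.8,0],[0,0,0],-0.2],[[0.6,0.6,0],[0,0,0],-0.2],[[0.4,0.4,0],[0,0,0],-0.2]]'
python3 -m handwheel '[[[0,0,0],[0,0,0],-0.2],[[0,0,0.5],[0,0,0],-0.2],[[0,0,0.8],[0,0,0],-0.2],[[0,0,0.8],[0,0,0],-0.2],[[0,0,0.8],[0,0,0],-0.2],[[0,0,0.8],[0,0,0],-0.2],[[0,0,0.8],[0,0,0],-0.2],[[0,0,0.2],[0,0,0],-0.2]]'
python3 - <<'E'
from h import *
s=snap("side");t=snap("top")
c=lambda s,x,y,w,h,k: cv2.resize(s["color"][y:y+h,x:x+w,::-1],None,fx=k,fy=k,interpolation=cv2.INTER_CUBIC)
cv2.imwrite("pics/crop6.png",np.clip(np.hstack([c(s,320,150,120,120,3.3),c(t,330,190,120,120,3.3)])*1.6,0,255).astype(np.uint8))
E
```

```text
time_s: 30.25
eef_pos: [0.5552, 0.0136, 0.1736]
tool_rot: [3.14, 0.002, -0.775]
force: [0.4, 0.6, -1.2]
opening: 0.507
gripper_force: 50.3
time_s: 31.05
eef_pos: [0.5661, -0.1826, 0.1737]
tool_rot: [3.141, 0.002, -0.776]
force: [-0.1, 0.2, -0.6]
opening: 0.506
gripper_force: 50.3
time_s: 31.85
eef_pos: [0.5648, -0.1786, 0.0539]
tool_rot: [3.14, 0.006, -0.773]
force: [-0.2, -0.3, -1.5]
opening: 0.513
gripper_force: 50.3
```

View pics/crop6.png

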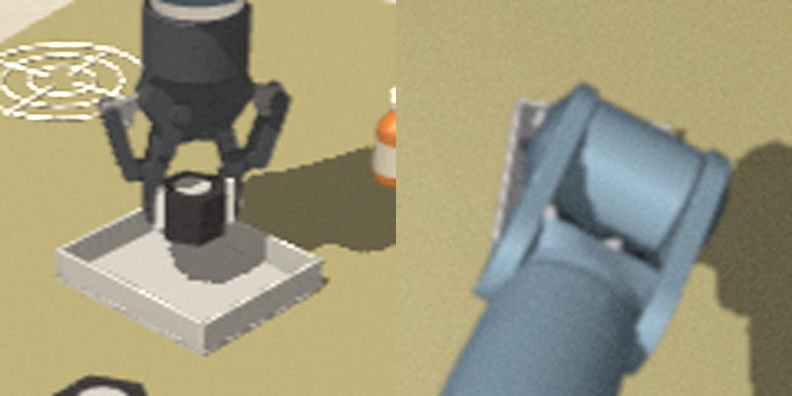

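The nut hangs upright over the tray (nut at crop (195,208), tray floor below at (190,270)). I'll correct y by 7 mm and lower it.

```bash
python3 -m handwheel '[[[0.2,0.2,0],[0,0,0],-0.2],[[0,0,0.3],[0,0,0],-0.2],[[0,0,0.4],[0,0,0],-0.2],[[0,0,0.4],[0,0,0],-0.2],[[0,0,0.3],[0,0,0],-0.2],[[0,0,0.2],[0,0,0],-0.2],[[0,0,0],[0,0,0],-0.2],[[0,0,0],[0,0,0],-0.2]]'
```

```text
time_s: 32.75
eef_pos: [0.5672, -0.1882, 0.0175]
tool_rot: [3.142, 0.0, -0.775]
force: [0.1, -0.2, -0.4]
opening: 0.512
gripper_force: 50.3
```

```bash
python3 -m handwheel '[[[0,0,0.06],[0,0,0],-0.2],[[0,0,0.06],[0,0,0],-0.2],[[0,0,0.06],[0,0,0],-0.2],[[0,0,0.06],[0,0,0],-0.2],[[0,0,0.04],[0,0,0],-0.2],[[0,0,0.04],[0,0,0],-0.2],[[0,0,0],[0,0,0],-0.2],[[0,0,0],[0,0,0],-0.2]]'
```

```text
time_s: 33.55
eef_pos: [0.5671, -0.1882, 0.0095]
tool_rot: [3.142, 0.0, -0.775]
force: [0.4, 0.1, -0.3]
opening: 0.506
gripper_force: 50.3
```

```bash
python3 -m handwheel '[[[0,0,0.02],[0,0,0],-0.2],[[0,0,0.02],[0,0,0],-0.2],[[0,0,0],[0,0,0],-0.2],[[0,0,0],[0,0,0],-0.2],[[0,0,0],[0,0,0],-0.2],[[0,0,0],[0,0,0],-0.2],[[0,0,0],[0,0,0],-0.2],[[0,0,0],[0,0,0],-0.2]]'
```

```text
time_s: 34.35
eef_pos: [0.5671, -0.1882, 0.0085]
tool_rot: [-3.142, 0.0, -0.775]
force: [-0.0, 0.0, -0.7]
opening: 0.513
gripper_force: 50.3
```

```bash
python3 -m handwheel '[[[0,0,0.02],[0,0,0],-0.2],[[0,0,0.02],[0,0,0],-0.2],[[0,0,0],[0,0,0],-0.2],[[0,0,0],[0,0,0],-0.2],[[0,0,0],[0,0,0],-0.2],[[0,0,0],[0,0,0],-0.2],[[0,0,0],[0,0,0],-0.2],[[0,0,0],[0,0,0],-0.2]]'
```

```text
time_s: 35.15
eef_pos: [0.5672, -0.1882, 0.0075]
tool_rot: [-3.142, -0.0, -0.775]
force: [0.2, 0.3, -0.8]
opening: 0.506
gripper_force: 50.3
```

```bash
python3 -m handwheel '[[[0,0,0.02],[0,0,0],-0.2],[[0,0,0.02],[0,0,0],-0.2],[[0,0,0],[0,0,0],-0.2],[[0,0,0],[0,0,0],-0.2],[[0,0,0],[0,0,0],-0.2],[[0,0,0],[0,0,0],-0.2],[[0,0,0],[0,0,0],-0.2],[[0,0,0],[0,0,0],-0.2]]'
```

```text
time_s: 35.95
eef_pos: [0.5672, -0.1882, 0.007]
tool_rot: [3.142, 0.0, -0.775]
force: [-2.3, -0.6, 5.6]
opening: 0.51
gripper_force: 51.1
```

Contact with the floor. I'll release gradually and then retreat.

```bash
python3 -m handwheel '[[[0,0,-0.01],[0,0,0],-0.2],[[0,0,0],[0,0,0],0.04],[[0,0,0],[0,0,0],0.06],[[0,0,0],[0,0,0],0.1],[[0,0,0],[0,0,0],0.15],[[0,0,0],[0,0,0],0.2],[[0,0,0],[0,0,0],0.35],[[0,0,0],[0,0,0],0.5]]' 20
python3 -m handwheel '[[[0,0,0],[0,0,0],0.5],[[0,0,0],[0,0,0],0.5],[[0,0,-0.2],[0,0,0],0.5],[[0,0,-0.4],[0,0,0],0.5],[[0,0,-0.8],[0,0,0],0.5],[[0,0,-0.8],[0,0,0],0.5],[[0,0,-0.8],[0,0,0],0.5],[[0,0,-0.8],[0,0,0],0.5]]'
python3 -m handwheel '[[[0,0,-0.8],[0,0,0],0.5],[[0,0,-0.8],[0,0,0],0.5],[[0,0,-0.8],[0,0,0],0.5],[[0,0,-0.4],[0,0,0],0.5],[[0,0,-0.1],[0,0,0],0.5],[[0,0,0],[0,0,0],0.5],[[0,0,0],[0,0,0],0.5],[[0,0,0],[0,0,0],0.5]]'
python3 - <<'E'
from h import *
s=snap("side")
c=lambda s,x,y,w,h,k: cv2.resize(s["color"][y:y+h,x:x+w,::-1],None,fx=k,fy=k,interpolation=cv2.INTER_CUBIC)
cv2.imwrite("pics/crop7.png",np.clip(c(s,220,150,240,210,2.8)*1.6,0,255).astype(np.uint8))
E
```

```text
time_s: 36.75
eef_pos: [0.5672, -0.1882, 0.0068]
tool_rot: [-3.142, -0.0, -0.775]
force: [0.7, 0.1, 0.6]
opening: 0.749
gripper_force: 0.0
time_s: 37.55
eef_pos: [0.5674, -0.1883, 0.1036]
tool_rot: [-3.141, -0.001, -0.775]
force: [0.2, -0.6, -0.1]
opening: 0.752
gripper_force: 0.0
time_s: 38.35
eef_pos: [0.5665, -0.1879, 0.173]
tool_rot: [3.141, 0.002, -0.775]
force: [-0.4, -0.0, 0.1]
opening: 0.751
gripper_force: 0.0
```

View pics/crop7.png

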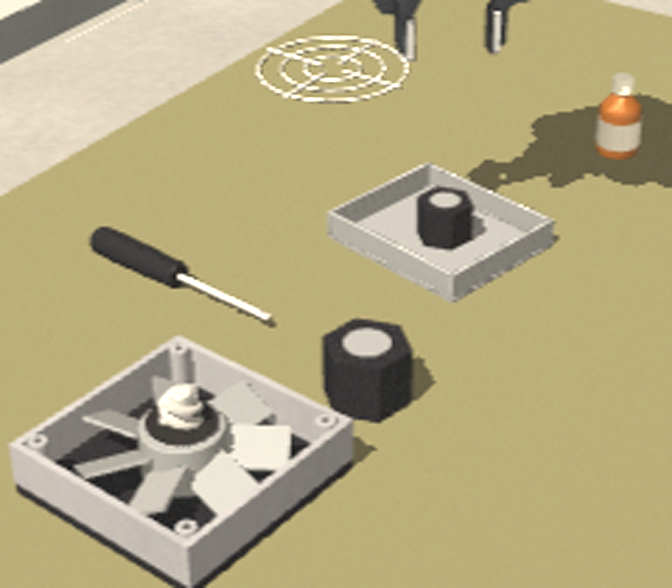

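The nut stands upright in the middle of the tray at crop (445,217). The shaft at (180,405) is bare, the gripper is clear and the bystanders are in place.

```bash
python3 -c "
from cell import ctrl; print(ctrl.sign_off())"
```

```text
the job is handed in; nothing more can be done
None
```

The nut is unscrewed and standing open side down in the grey parts tray, let go, and the job is handed in (the interface gave no verdict); the final picture shows the screwdriver and bottle in place, but the reel was outside it.

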